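# Vent the sample canister with its bayonet cap

### The arm

A 6-joint arm with a two-finger parallel gripper is mounted at the origin on a cart in front of the work surface, level with it; the furniture and walls round the work are solid. World frame = base frame: x ahead of the robot, y to its left, z up, the work surface at z = 0. Lengths are in m, angles in rad, forces in N, time in s.
With the tool pointing down it reaches from about 0.325 to 0.9 m from the base axis. Payload 6.1 kg.
Tool frame: the origin (TCP) lies midway between the tips of the shut fingers; the grasp point (between the pads) lies 19 mm behind it; z points along the fingers, x is the direction in which the jaws open and shut, and the axes are right-handed (so a half turn about z gives the same grasp; the last joint's range is limited). The gripper opens to 87 mm and grips with 3 to 60 N. Pads are 19 mm wide; open, the fingers measure 117 mm over their backs; the gripper's body (75 mm by 190 mm) begins 51 mm behind the grasp point.
Start: joints at [-1.264, 0.22, 1.526, -0, 1.395, -0.126], TCP at [0.262, -0.567, 0.223] pointing down, gripper open.
Joint ranges: [-2.98, 2.98], [-0.91, 2.08], [0.09, 2.57], [-1.24, 4.39], [0.2, 2.65], [-2.68, 2.68]. Speed limits (rad/s): [2.57, 2.57, 3.01, 3.14, 3.14, 3.14].

### API

Orientations are given as a unit quaternion [w, x, y, z].
In Python, from plant import robot gives the robot as it stands. The module is installed in compiled form; this text tells all that it offers.
- The arm moves only by the tool arm_command, never from a script. Its argument "targets" is a list of rows, each a list of 7 numbers: the shift along the tool's x, y, z in units of 40 mm (1.0 is 40 mm), then the turn, a rotation vector about the tool's x, y, z in units of 10 degrees (1.0 is 10 degrees), then the gripper command: -1 is fully open, 1 is shut, values between are in proportion. In form: [[tx, ty, tz, wx, wy, wz, jaw], ...]. A call has 1 to 5 rows; each row shifts and turns the commanded pose from where the row before left it, along the tool's axes as they then stand; what a row does not reach is not made up. A row lasts 1/8 s, in which the tool goes at most 62.5 mm and 10.7 degrees, less where a joint would pass 70% of its speed; a pose out of reach is approached as far as the arm can. A call is refused whole if a number of a shift passes 1 or a number of a turn 1, either way. A call with a gripper value outside its range is refused whole. The fingers move at their own pace and stop on an object; the grip force is fixed at half the most. Time passes only in rows, so rows that do not move let the fingers close. It gives the time, the measured TCP pose, the force and the opening at its end, in the units of the state.
- robot.sense(): the state, without advancing time (a new reading comes with each control period).
- robot.camera(name): name is "scene" or "top" or "wrist"; returns a dict with "pixels" (400x640x3 uint8, red, green, blue), "z_map" (400x640 float32, m along the optical axis (not along the pixel's ray), 0 where there is no reading), "K" (3x3 intrinsics, pixels), "distortion" ([k1, k2, p1, p2, k3] as OpenCV has them; the pictures are not rectified), "R" (3x3) and "t" (3): a world point X has camera coordinates R X + t. Camera axes: x right, y down, z forward; pixel columns grow to the right and rows downward; lengths in m; the calibration is good to about 2 mm. A picture is of the moment at which its call begins.
- robot.hand_in(): hands the job in, once; it reports no verdict.
The state is a dict: "t": time; "joint_positions": joint angles; "joint_velocities": joint speeds; "joint_torque": joint torques, N m; "tool_pos": TCP position; "ee_rot": TCP orientation; "ft_force": force on the tool from outside, world axes, zero at the start; "moment": the same for the moment, N m; "grip_width": finger opening in m.
Only numpy, scipy, OpenCV 4.12 (cv2) and the standard library are available. Lean on these libraries where they do the work, as an engineer would, in place of code of your own. Each camera call takes 0.05 s, during which the arm holds its last target. There are 200 camera calls.

### The job

Pull the cap with its long dip rod straight up out of the white holder, set it on the metal canister with its lugs in the two slots (white stripes of the cap on the white marks of the collar) so that it sits flush, then twist it clockwise seen from above, half way, until its white stripes stand at the yellow vent marks. Never let it click into the lock at the red marks. The cap is sprung and wants to turn back, so finish while still gripping it and holding it steady at the yellow marks, and leave the vial, the brass weight and the grey rock where they are.

Things in the scene. Friction and masses are not known exactly. Their poses are not given: they have to be found in the camera images.
- cap: Bayonet cap, about 0.13 kg (sizes in mm). Origin: centre of the underside of its black disc (diameter 64, 7 thick), z up. Orange finger bar on top: 44 long along x, 14 wide in y (grip across it), top 35 above the origin. White stripes on the disc at +x and -x. A half turn about z makes no difference. At the start the disc rests on the holder's rim, yaw arbitrary.
- lugs (a point): Cap's axis, 17 mm below its origin: lower end of the grey spigot (diameter 36) under the disc. It carries two lugs on the cap's +x and -x, 8 wide, ends 25 from the axis, 10.5 to 17 below the cap's origin.
- holder: White upright tube, fixed to the worktop (mm): outer diameter 68, bore 55, rim 84 high, foot diameter 92. Origin: centre of its underside; z up.
- canister: Metal canister fixed to the worktop (sizes in mm): foot diameter 104, collar diameter 86, collar top 92 high. Origin: centre of its underside, z up. Mouth diameter 40 with two slots, 14 wide, at +x and -x, reaching 28 from the axis. On the collar, both sides: white marks at the slots, yellow vent marks 0.72 rad clockwise of them (seen from above), red lock marks 1.44 rad clockwise.
- collar (a point): Centre of the collar's top face, 92 mm above the worktop. With the cap's x along the canister's x (either way round) the cap drops in until its origin is here, disc flat on the collar; play 3 mm each side of a lug, 2 mm round the spigot. Then it turns only clockwise, lugs under an 8 mm lip.
- rod_tip (a point): Lower end of the steel dip rod (diameter 14 mm), 76 mm below the cap's origin on its axis.
- carrier (a joint): Angle (rad) of the sprung carrier in the collar, 0 at rest, pushed by the lugs as the cap turns clockwise; reads about 0.13 (the play) less than the cap's twist from the slots: 0.59 at yellow, 1.31 at red. It turns the cap back with 0.05 N m at first, 0.12 N m at yellow. From 0.83 rad of twist a lock pawl drags on a lug; at 1.44 it clicks in behind it.
- vial: White vial with black cap, diameter 27, 52 high, standing on the worktop behind the work; origin: centre of its underside. Leave alone.
- brass_weight: Brass knob weight, diameter 32, 34 high, standing on the worktop between and in front of holder and canister; origin: centre of its underside. Leave alone.
- grey_rock: Pale grey rock, 38x49x26, lying on the worktop behind the work; origin: underside. Leave alone.
Mind the look-alikes: they are no part of the job. There is more than one size of the cap; the job needs the larger. What is shaped like the holder but purple is not meant.

How it is judged:
By the outcome, as a careful person would: the job done as asked, in the order asked, and still so for the second after the job is handed in, while the arm keeps its last pose, push and grip.
It also fails if it takes over 48 s, if anything falls off the work surface, if the arm or the gripper's body presses on something with over 40 N, if the wrist force passes 120 N, or if a joint passes its speed limit or range.

## Working session

There is one attempt and no reset: what is moved stays moved. The work goes in short steps, Python scripts to look and compute and a tool call to move; the robot and the scene stay as the last step left them, time stands still between calls to the robot, and variables do not carry over. Pictures are saved under pics/ and viewed, about 8 in all and at most 12, crops included, and the job is handed in when it is done.

Besides the shell and the picture viewer there is one more tool, called after "Call:" as a command line: name --pt "numbers of a row" for each row, then --argument value for the rest. arm_command: Moves the arm, as the interface text tells. Its arguments: {"type":"object","properties":{"targets":{"type":"array"}},"required":["targets"]}

```bash
mkdir -p pics
cat > h.py <<'E'
import numpy as np, cv2
from plant import robot
def shot(n):
    c=robot.camera(n); return c
def save(c,fn,box=None,scale=1):
    im=c["pixels"][:,:,::-1]
    if box: im=im[box[1]:box[3],box[0]:box[2]]
    im=cv2.resize(im,None,fx=scale,fy=scale,interpolation=cv2.INTER_CUBIC); cv2.imwrite("pics/"+fn,im)
def und(c,uv): 
    return cv2.undistortPoints(np.array(uv,float).reshape(-1,1,2),c["K"],np.array(c["distortion"],float)).reshape(-1,2)
def ray(c,uv):
    n=und(c,uv); d=np.c_[n,np.ones(len(n))]@c["R"]; o=-c["R"].T@c["t"]; return o,d
def atz(c,uv,z):
    o,d=ray(c,uv); return o+d*((z-o[2])/d[:,2])[:,None]
def cloud(c):
    z=c["z_map"]; v,u=np.mgrid[:400,:640]; n=und(c,np.c_[u.ravel(),v.ravel()])
    P=np.c_[n,np.ones(len(n))]*z.reshape(-1,1); return ((P-c["t"])@c["R"]).reshape(400,640,3)
def proj(c,X):
    return cv2.projectPoints(np.array(X,float).reshape(-1,1,3),cv2.Rodrigues(c["R"])[0],np.array(c["t"],float),c["K"],np.array(c["distortion"],float))[0].reshape(-1,2)
E
python3 - <<'E'
from h import *
s=robot.sense(); print({k:np.round(v,3) for k,v in s.items()})
for n in("scene","top"):
    c=shot(n); save(c,n+"0.png"); np.savez(n+"0.npz",**{k:np.array(v) for k,v in c.items()}); print(n,np.round(-c["R"].T@c["t"],3),np.round(c["R"],2).tolist(),c["K"][0,0])
E
```

```text
{'t': np.float64(0.0), 'joint_positions': array([-1.264,  0.221,  1.528,  0.   ,  1.395, -0.126]), 'joint_velocities': array([ 0.001, -0.002,  0.   ,  0.   ,  0.002,  0.   ]), 'joint_torque': array([-3.0000e-03, -4.9461e+01, -3.8738e+01,  7.0000e-02,  5.7000e-02,
       -0.0000e+00]), 'tool_pos': array([ 0.262, -0.567,  0.221]), 'ee_rot': array([-0.001,  0.842, -0.539, -0.001]), 'ft_force': array([ 0.917, -0.085,  1.245]), 'moment': array([ 0.013, -0.074, -0.004]), 'grip_width': np.float64(0.087)}
scene [-0.036  0.702  0.504] [[-0.67, -0.74, -0.0], [-0.32, 0.29, -0.9], [0.67, -0.61, -0.43]] 448.2309229646756
top [0.517 0.133 0.948] [[-0.0, -1.0, -0.0], [-1.0, 0.0, -0.06], [0.06, 0.0, -1.0]] 427.55226045280904
```

View pics/scene0.png

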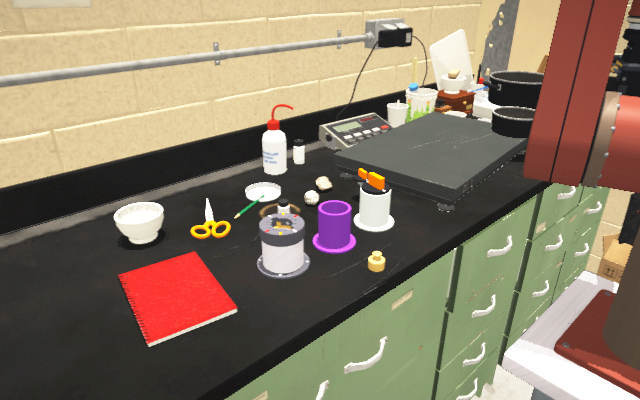

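View pics/top0.png

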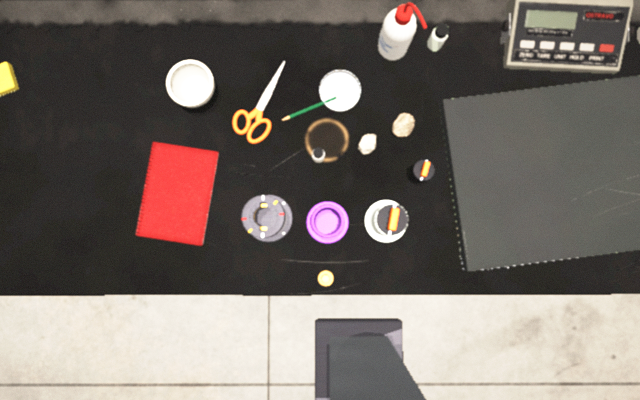

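Scene view: the canister is at about (283,240), the purple tube at (334,225), the white holder with cap at (374,205) and the brass weight at (376,262). In the top view the same things are at (267,218), (328,222), (387,220) and (326,278). The vial is at (318,155), with pale rocks at (368,144) and (403,125).

Cap candidates (top view): the cap in the white holder at (392,219), larger, and the small cap at (424,170), disc only about 20 px. Holder candidates: white (387,220), purple (328,222). I choose the cap in the white holder and will check it in a close crop.

Run:
```python
from h import *
T=np.load("top0.npz");S=np.load("scene0.npz")
a=cv2.resize(T["pixels"][175:260,235:445,::-1],None,fx=3.8,fy=3.8,interpolation=cv2.INTER_CUBIC)[:, :798]
b=cv2.resize(S["pixels"][160:285,245:415,::-1],None,fx=2.2,fy=2.2,interpolation=cv2.INTER_CUBIC)
o=np.zeros((a.shape[0]+b.shape[0],798,3),np.uint8);o[:a.shape[0]]=a;o[a.shape[0]:,:b.shape[1]]=b
cv2.imwrite("pics/crop.png",o)
def segs(c,name):
    hsv=cv2.cvtColor(c["pixels"],cv2.COLOR_RGB2HSV);P=cloud(c)
    ok=(c["z_map"]>0)
    W=(P[...,0]>.3)&(P[...,0]<.75)&(P[...,1]>-.15)&(P[...,1]<.4)&ok
    # orange
    m=W&(hsv[...,0]>5)&(hsv[...,0]<18)&(hsv[...,1]>170)&(hsv[...,2]>120)
    n,l,st,ce=cv2.connectedComponentsWithStats(m.astype(np.uint8))
    for i in range(1,n):
        if st[i,4]>8:
            q=P[l==i]; print(name,"orange",st[i],ce[i].round(1),np.median(q,0).round(3),q[:,2].max().round(3))
    # tall groups
    m=W&(P[...,2]>.06)
    n,l,st,ce=cv2.connectedComponentsWithStats(m.astype(np.uint8))
    for i in range(1,n):
        if st[i,4]>30:
            q=P[l==i]; print(name,"tall",st[i],((q.min(0)+q.max(0))/2).round(3),np.percentile(q[:,2],[5,50,95]).round(3))
segs(T,"top");segs(S,"scene")
```

```text
top orange [235 131  35  13  60] [252.7 137. ] [0.738 0.302 0.002] 0.011
top orange [251 131   5   9  13] [252.  135.6] [0.739 0.298 0.002] 0.009
top orange [257 132   8   7   9] [260.8 134.8] [0.741 0.278 0.002] 0.003
top orange [421 162   4  14  19] [422.3 168.5] [ 0.657 -0.069  0.064] 0.072
top orange [387 209   5  21  32] [389.2 219. ] [0.549 0.008 0.1  ] 0.113
top tall [ 445  123   20  126 1182] [ 0.62  -0.134  0.068] [0.063 0.071 0.074]
top tall [416 160  18  19 130] [ 0.655 -0.074  0.071] [0.06  0.075 0.08 ]
top tall [ 242  195   44   43 1175] [0.556 0.259 0.082] [0.075 0.093 0.095]
top tall [374 203  35  33 906] [0.549 0.    0.091] [0.083 0.093 0.12 ]
top tall [311 204  34  34 331] [0.547 0.13  0.075] [0.079 0.085 0.087]
scene orange [358 169  27  21 237] [372.4 180. ] [0.55  0.004 0.098] 0.116
scene orange [211 228  20  10  34] [221.2 234.4] [0.726 0.295 0.003] 0.007
scene orange [199 235  11   4  18] [204.2 236.9] [0.745 0.325 0.003] 0.006
scene tall [347 155  89  33 559] [ 0.619 -0.134  0.066] [0.061 0.068 0.071]
scene tall [358 168   9  11  72] [ 0.651 -0.073  0.07 ] [0.061 0.071 0.077]
scene tall [360 172  31  34 770] [0.545 0.003 0.09 ] [0.064 0.09  0.117]
scene tall [318 200  33  26 704] [0.544 0.129 0.073] [0.062 0.075 0.085]
scene tall [ 259  212   46   37 1396] [0.554 0.259 0.077] [0.063 0.088 0.093]
```

View pics/crop.png

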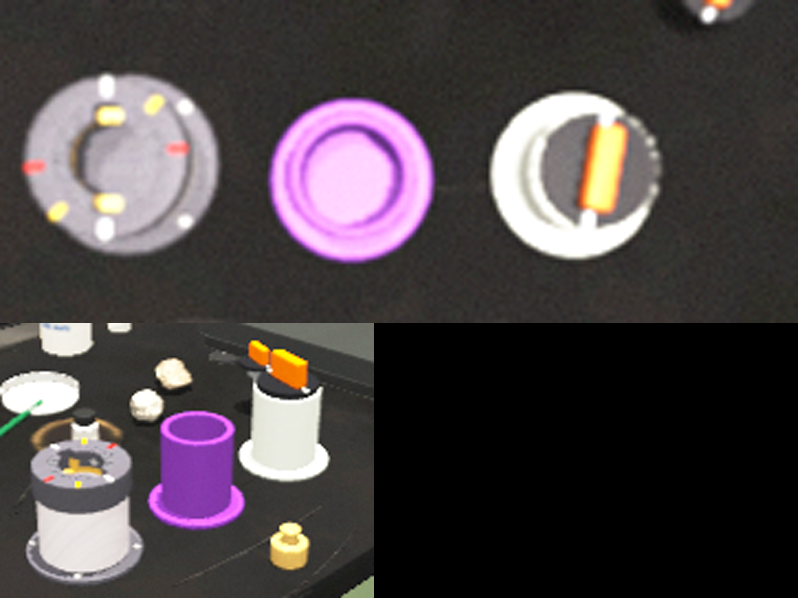

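The top crop shows the cap in the white holder: a black disc with orange bar and white stripes at crop (607,115) and (588,222), clearly the larger one. The canister has white marks at (107,88) and (105,229), and yellow ones at (154,103) and (58,211), clockwise of the white.

```bash
cat >> h.py <<'E'
def toolR(s):
    from scipy.spatial.transform import Rotation as R
    q=s["ee_rot"]; return R.from_quat([q[1],q[2],q[3],q[0]])
E
python3 - <<'E'
from h import *
T=np.load("top0.npz");S=np.load("scene0.npz")
f=lambda p:(np.array(p,float)+.5)/3.8-.5+[235,175]
w=atz(T,f([[107,88],[105,229]]),.092);y=atz(T,f([[154,103],[58,211]]),.092);r=atz(T,f([[178,149],[33,167]]),.092)
for n,a in(("w",w),("y",y),("r",r)): d=a[0]-a[1];print(n,a.mean(0).round(4),np.degrees(np.arctan2(d[1],d[0])),np.linalg.norm(d).round(3))
g=lambda p:(np.array(p,float)-[0,323]+.5)/2.2-.5+[245,160]
w=atz(S,g([[110,479],[55,448]]),.092);y=atz(S,g([[78,485],[84,441]]),.092);r=atz(S,g([[47,479],[112,447]]),.092)
for n,a in(("w",w),("y",y),("r",r)): d=a[0]-a[1];print("scene",n,a.mean(0).round(4),np.degrees(np.arctan2(d[1],d[0])),np.linalg.norm(d).round(3))
c=atz(T,f([[606,116],[588,222]]),.091);d=c[0]-c[1];print("cap stripes",c.mean(0).round(4),np.degrees(np.arctan2(d[1],d[0])),np.linalg.norm(d))
hsv=cv2.cvtColor(T["pixels"],cv2.COLOR_RGB2HSV)
m=np.zeros((400,640),bool);m[195:245,370:420]=1
m&=(hsv[...,0]>3)&(hsv[...,0]<25)&(hsv[...,1]>150)
v,u=np.nonzero(m); print(len(u),u.mean(),v.mean()); X=atz(T,np.c_[u,v],.119)
e=cv2.minAreaRect(X[:,:2].astype(np.float32)*1000);print(e)
# disc top fit from depth
P=cloud(T); k=m; 
dk=np.zeros_like(m);dk[195:245,370:420]=1;dk&=(hsv[...,2]<90);q=P[dk&(P[...,2]>.07)];print("disc",q.mean(0),np.median(q[:,2]),cv2.minEnclosingCircle(q[:,:2].astype(np.float32)))
s=robot.sense();print(toolR(s).as_matrix().round(3))
# two-view height of bar top ends: scene vs top top-face
E
```

```text
w [0.555  0.2599 0.092 ] -0.4300538467642613 0.074
y [0.5558 0.2598 0.092 ] -41.462408156712094 0.076
r [0.5552 0.2601 0.092 ] -83.04669981791079 0.077
scene w [0.5519 0.2584 0.092 ] -179.071876467282 0.074
scene y [0.5536 0.2577 0.092 ] 137.9900515915499 0.076
scene r [0.5534 0.2586 0.092 ] 94.87974614917111 0.076
cap stripes [0.5489 0.0008 0.091 ] -10.294193283505482 0.056861088251008045
64 390.34375 219.265625
((547.7084350585938, 2.9705657958984375), (18.16676902770996, 42.02199935913086), 79.07002258300781)
disc [0.51745605 0.1331914  0.94834701] 0.9483470068760528 ((0.5174560546875, 0.13319140672683716), 9.999999747378752e-05)
[[ 0.419 -0.908 -0.001]
 [-0.908 -0.419  0.002]
 [-0.002 -0.    -1.   ]]
```

Call:
arm_command --pt "-0.66 -0.83 0 0 0 0 -1" --pt "-0.66 -0.83 0 0 0 0 -1" --pt "-0.66 -0.83 0 0 0 0 -1" --pt "-0.66 -0.83 0 0 0 0 -1" --pt "-0.66 -0.83 0 0 0 0 -1"

```text
t: 0.72
tool_pos: [0.3577, -0.3764, 0.2221]
ee_rot: [-0.0, 0.842, -0.539, -0.0]
ft_force: [0.3, -0.1, -0.3]
grip_width: 0.0869
```

Call:
arm_command --pt "-0.66 -0.83 0 0 0 0 -1" --pt "-0.66 -0.83 0 0 0 0 -1" --pt "-0.66 -0.83 0 0 0 0 -1" --pt "-0.66 -0.83 0 0 0 0 -1" --pt "-0.66 -0.83 0 0 0 0 -1"

```text
t: 1.35
tool_pos: [0.453, -0.187, 0.2222]
ee_rot: [-0.0, 0.842, -0.539, -0.0]
ft_force: [0.8, -0.7, -0.1]
grip_width: 0.0873
```

Call:
arm_command --pt "-0.66 -0.83 0 0 0 0 -1" --pt "-0.66 -0.83 0 0 0 0 -1" --pt "-0.66 -0.83 0 0 0 0 -1" --pt "-0.66 -0.83 0 0 0 0 -1" --pt "-0.66 -0.83 0 0 0 0 -1"

```text
t: 1.98
tool_pos: [0.5483, 0.0024, 0.2221]
ee_rot: [0.0, 0.842, -0.539, -0.0]
ft_force: [1.0, 0.1, 0.6]
grip_width: 0.0867
```

Call:
arm_command --pt "0 0 0 0 0 -1 -1" --pt "0 0 0 0 0 -1 -1" --pt "0 0 0 0 0 -1 -1" --pt "0 0 0 0 0 -1 -1" --pt "0 0 0 0 0 -1 -1"

```text
t: 2.6
tool_pos: [0.5478, 0.0011, 0.222]
ee_rot: [-0.0, 0.992, -0.129, -0.001]
ft_force: [0.2, -0.5, 0.2]
grip_width: 0.0871
```

Call:
arm_command --pt "0 0 0 0 0 -1 -1" --pt "0 0 0 0 0 -1 -1" --pt "0 0 0 0 0 -1 -1" --pt "0 0 0 0 0 -1 -1" --pt "0 0 0 0 0 -1 -1"

```text
t: 3.22
tool_pos: [0.5477, 0.001, 0.222]
ee_rot: [-0.0, 0.953, 0.302, -0.0]
ft_force: [0.7, 0.4, 0.6]
grip_width: 0.0871
```

Call:
arm_command --pt "0 0 0 0 0 -1 -1" --pt "0 0 0 0 0 -1 -1" --pt "0 0 0 0 0 -1 -1" --pt "0 0 0 0 0 -1 -1" --pt "0 0 0 0 0 -0.5 -1"

```text
t: 3.85
tool_pos: [0.5478, 0.001, 0.222]
ee_rot: [-0.0, 0.766, 0.643, -0.0]
ft_force: [0.7, -0.3, -0.7]
grip_width: 0.0874
```

Run:
```python
from h import *
c=shot("wrist");np.savez("w1.npz",**{k:np.array(v) for k,v in c.items()});save(c,"w1.png")
s=robot.sense();R=toolR(s).as_matrix();print(s["tool_pos"],np.degrees(np.arctan2(R[1,0],R[0,0])),s["joint_positions"].round(3))
print(-c["R"].T@c["t"],c["R"].round(2).tolist())
X=[.549,.001,.12];print(proj(c,[X,[.549,.001,.091]]))
```

```text
[0.5477757  0.00102322 0.22203097] 80.16707545918949 [-0.142  0.037  1.729 -0.     1.376 -1.541]
[0.47099011 0.01537608 0.3849466 ] [[0.17, 0.98, -0.0], [0.95, -0.17, 0.28], [0.27, -0.05, -0.96]]
[[321.80858032 201.35115415]
 [321.8747567  191.89201259]]
```

View pics/w1.png

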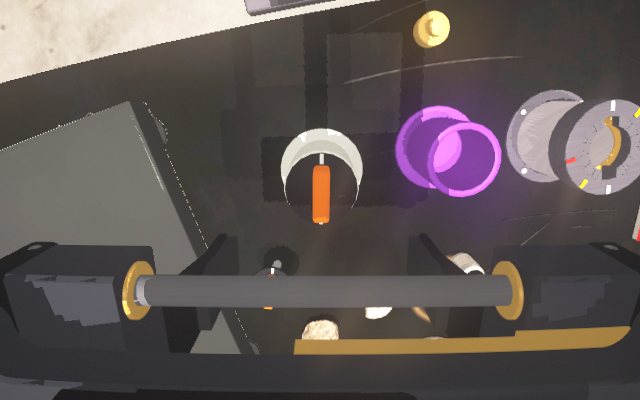

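Wrist view: the orange bar is at (321,194), upright in the image, so the jaws are nearly square to it. The purple tube is at (455,155) and the canister at (605,145).

Run:
```python
from h import *
c=np.load("w1.npz");T=np.load("top0.npz")
P=cloud(c);hsv=cv2.cvtColor(c["pixels"],cv2.COLOR_RGB2HSV)
m=(hsv[...,0]>3)&(hsv[...,0]<20)&(hsv[...,1]>170);m[:150]=0;m[240:]=0;m[:,:290]=0;m[:,350:]=0
q=P[m&(c["z_map"]>0)];print(len(q),np.percentile(q[:,2],[5,50,80,90,95,99]))
zt=np.percentile(q[:,2],80)
t=m&(P[...,2]>.112);v,u=np.nonzero(t);X=atz(c,np.c_[u,v],.122)
print(u.min(),u.max(),v.min(),v.max())
for z in(.119,.122,.126):
  X=atz(c,np.c_[u,v],z);print(z,cv2.minAreaRect(X[:,:2].astype(np.float32)*1000))
# disc fit from depth
k=(P[...,2]>.083)&(P[...,2]<.097)&(c["z_map"]>0)&(abs(P[...,0]-.55)<.06)&(abs(P[...,1])<.06)
q=P[k];print("disc",len(q),np.percentile(q[:,2],[5,50,95]),cv2.minEnclosingCircle(q[:,:2].astype(np.float32)))
# stripes white in disc
w=k&(hsv[...,2]>190)&(hsv[...,1]<40);n,l,st,ce=cv2.connectedComponentsWithStats(w.astype(np.uint8))
for i in range(1,n):
  if st[i,4]>4: print(st[i],ce[i],P[l==i].mean(0))
# top bar
h=cv2.cvtColor(T["pixels"],cv2.COLOR_RGB2HSV)
o1,d1=ray(c,[[321,(v.min()+v.max())/2]])
o2,d2=ray(T,[[392.5,219]])
A=np.c_[d1[0],-d2[0]];s=np.linalg.lstsq(A,o2-o1,rcond=None)[0];print("tri",o1+s[0]*d1[0],o2+s[1]*d2[0])
# canister from wrist: depth
k=(abs(P[...,2]-.092)<.006)&(abs(P[...,0]-.555)<.06)&(abs(P[...,1]-.26)<.06);q=P[k];print("collar",len(q),np.median(q[:,2]),cv2.minEnclosingCircle(q[:,:2].astype(np.float32)))
```

```text
939 [0.10614602 0.11834975 0.11897558 0.1192973  0.11958852 0.12009977]
313 329 168 222
0.119 ((544.488037109375, 1.2260446548461914), (12.937196731567383, 44.84025573730469), 79.53804016113281)
0.122 ((543.6588745117188, 1.3856592178344727), (12.791261672973633, 44.33433151245117), 79.53805541992188)
0.126 ((542.5533447265625, 1.5984992980957031), (12.596672058105469, 43.660011291503906), 79.53805541992188)
disc 3341 [0.08448607 0.09159357 0.09280184] ((0.5463535189628601, 0.0008191135129891336), 0.033925872296094894)
[284 150  74  42 222] [318.87837838 161.44144144] [0.52311803 0.00286784 0.0842752 ]
[320 154   4  10  39] [321.46153846 158.38461538] [0.51946672 0.00588023 0.09233559]
[357 181   2   5   6] [357.33333333 183.16666667] [0.54838256 0.03329262 0.08414065]
tri [5.48870922e-01 2.85560655e-04 1.01162325e-01] [0.54864337 0.00081019 0.10107198]
collar 4941 0.09231190891089901 ((0.5536681413650513, 0.2591719925403595), 0.044217828661203384)
```

Cap: bar top at z=0.119, disc top at 0.091 (so its origin is at 0.084), centre about (0.546, 0.001), yaw −10.4°. The two views agree within about 3 mm. Next I descend to TCP z≈0.095 and close.

Call:
arm_command --pt "0 -0.04 0.7 0 0 0.05 -1" --pt "0 0 0.7 0 0 0 -1" --pt "0 0 0.7 0 0 0 -1" --pt "0 0 0.6 0 0 0 -1" --pt "0 0 0.47 0 0 0 -1"

```text
t: 4.53
tool_pos: [0.5459, 0.0014, 0.0943]
ee_rot: [-0.001, 0.77, 0.638, -0.001]
ft_force: [-0.3, -0.9, 1.2]
grip_width: 0.087
```

Call:
arm_command --pt "0 0 0 0 0 0 1" --pt "0 0 0 0 0 0 1" --pt "0 0 0 0 0 0 1" --pt "0 0 0 0 0 0 1" --pt "0 0 0 0 0 0 1"

```text
t: 5.15
tool_pos: [0.5468, 0.0012, 0.0962]
ee_rot: [0.0, 0.77, 0.638, 0.0]
ft_force: [0.1, -0.2, -0.1]
grip_width: 0.0448
```

Call:
arm_command --pt "0 0 0 0 0 0 1" --pt "0 0 0 0 0 0 1" --pt "0 0 0 0 0 0 1" --pt "0 0 0 0 0 0 1"

```text
t: 5.65
tool_pos: [0.5465, 0.0012, 0.0957]
ee_rot: [0.0, 0.77, 0.638, -0.0]
ft_force: [0.2, -0.2, -0.5]
grip_width: 0.0134
```

Call:
arm_command --pt "0 0 -0.3 0 0 0 1" --pt "0 0 -0.5 0 0 0 1" --pt "0 0 -0.6 0 0 0 1" --pt "0 0 -0.6 0 0 0 1" --pt "0 0 -0.6 0 0 0 1"

```text
t: 6.28
tool_pos: [0.5466, 0.0013, 0.2013]
ee_rot: [0.0, 0.77, 0.638, 0.0]
ft_force: [-0.6, 0.0, -0.6]
grip_width: 0.0142
```

Call:
arm_command --pt "0 0 -0.4 0 0 0 1" --pt "0 0 0 0 0 0 1" --pt "0 0 0 0 0 0 1"

```text
t: 6.65
tool_pos: [0.546, 0.0014, 0.2148]
ee_rot: [-0.001, 0.77, 0.638, -0.001]
ft_force: [-0.7, 0.4, -1.3]
grip_width: 0.0138
```

Run:
```python
from h import *
c=shot("scene");d=shot("top")
a=cv2.resize(c["pixels"][60:290,230:430],None,fx=2,fy=2);b=cv2.resize(d["pixels"][170:260,230:430],None,fx=2,fy=2)
cv2.imwrite("pics/lift.png",np.vstack([a,b])[:,:,::-1]);s=robot.sense();print(s["tool_pos"],s["ft_force"],s["moment"],s["grip_width"])
# wrist: cap stripes/bar relative to tool
w=shot("wrist");np.savez("w2.npz",**{k:np.array(v) for k,v in w.items()})
X=s["tool_pos"]+[0,0,-.004];print(proj(w,[X]))
```

```text
[0.54575303 0.00137364 0.21434601] [ 0.27893561 -0.89804977 -1.33344763] [ 0.08875499 -0.13925895  0.00960052] 0.013894844874671835
[[321.1253353  252.46790382]]
```

View pics/lift.png

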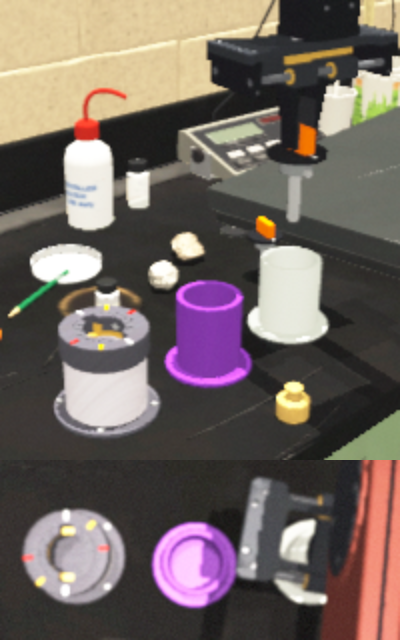

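The cap is out and upright at crop (295,150), rod tip about 0.127 high, and the holder stays put. Next I carry it over the canister.

Call:
arm_command --pt "0.4 -0.06 0 0 0 0 1" --pt "0.7 -0.11 0 0 0 0 1" --pt "0.7 -0.11 0 0 0 0 1" --pt "0.7 -0.11 0 0 0 0 1" --pt "0.7 -0.11 0 0 0 0 1"

```text
t: 7.42
tool_pos: [0.5503, 0.1328, 0.2154]
ee_rot: [-0.0, 0.77, 0.638, -0.0]
ft_force: [0.2, -1.0, -1.3]
grip_width: 0.0138
```

Call:
arm_command --pt "0.7 -0.11 0 0 0 0 1" --pt "0.7 -0.11 0 0 0 0 1" --pt "0.7 -0.11 0 0 0 0 1" --pt "0.7 -0.11 0 0 0 0 1" --pt "0.37 -0.055 0 0 0 -0.3 1"

```text
t: 8.05
tool_pos: [0.554, 0.2612, 0.2153]
ee_rot: [-0.0, 0.752, 0.66, -0.0]
ft_force: [0.1, -0.3, -0.3]
grip_width: 0.0136
```

Call:
arm_command --pt "0 0 0 0 0 -0.7 1" --pt "0 0 0 0 0 0 1" --pt "0 0 0 0 0 0 1"

```text
t: 8.43
tool_pos: [0.5547, 0.2589, 0.2156]
ee_rot: [-0.0, 0.712, 0.702, -0.0]
ft_force: [0.5, 0.1, -1.1]
grip_width: 0.0139
```

Run:
```python
from h import *
c=shot("scene");w=shot("wrist");s=robot.sense();R=toolR(s).as_matrix()
np.savez("s3.npz",**{k:np.array(v) for k,v in c.items()});np.savez("w3.npz",**{k:np.array(v) for k,v in w.items()})
print(s["tool_pos"],np.degrees(np.arctan2(R[1,0],R[0,0])),R[:,2],s["joint_positions"].round(2),s["grip_width"])
p=s["tool_pos"];org=p+[0,0,-.0117]
print("pred",proj(c,[org,org-[0,0,.076],[.554,.259,.092]]))
a=cv2.resize(c["pixels"][90:290,215:355],None,fx=3,fy=3,interpolation=cv2.INTER_CUBIC)
cv2.imwrite("pics/over.png",a[:600,:,::-1]);save(w,"w3.png")
```

```text
[0.55478428 0.25877444 0.21575319] 89.21098376684928 [-5.22415978e-06 -4.40344443e-06 -1.00000000e+00] [ 0.31  0.19  1.57 -0.    1.38 -1.25] 0.013817687324583432
pred [[278.38219729 167.50934294]
 [280.01276713 205.79524841]
 [280.90642695 223.10006775]]
```

View pics/over.png

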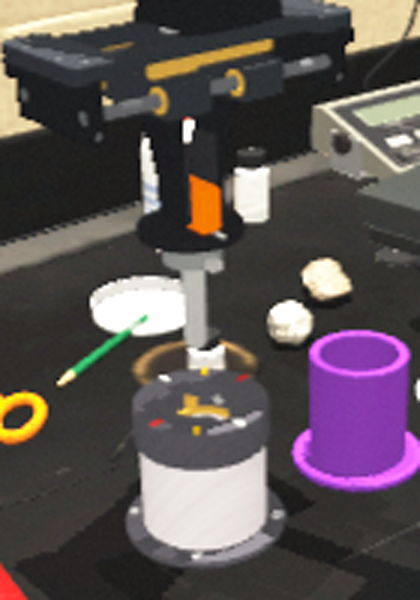

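View pics/w3.png

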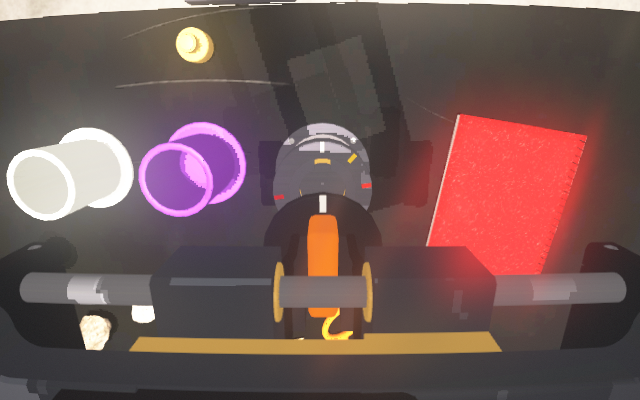

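Scene crop: the cap is upright, disc centre at (190,228), rod down to (196,345), collar centre at (202,415). Wrist view: the cap's stripe (322,203) is in line with the collar's white mark (322,147), with the yellow mark at (352,158). Now the relative offset in numbers.

Run:
```python
from h import *
from scipy.optimize import least_squares
def circ(q,r=None):
    f=lambda p:np.hypot(q[:,0]-p[0],q[:,1]-p[1])-(p[2] if r is None else r)
    x=least_squares(f,[*q.mean(0)[:2]]+([.04] if r is None else []),loss="soft_l1",f_scale=.001).x
    return x.round(4)
W=np.load("w3.npz");S=np.load("s3.npz")
for n,c in(("wrist",W),("scene",S)):
    P=cloud(c);ok=c["z_map"]>0
    near=(abs(P[...,0]-.555)<.07)&(abs(P[...,1]-.26)<.07)&ok
    # collar side / edge
    k=near&(abs(P[...,2]-.092)<.004);print(n,"collar top",k.sum(),np.median(P[k][:,2]))
    q=P[k][:,:2]; ctr=np.array([.554,.259]);a=np.arctan2(*(q-ctr).T[::-1]);r=np.hypot(*(q-ctr).T)
    b=np.digitize(a,np.linspace(-np.pi,np.pi,73));E=np.array([q[b==i][r[b==i].argmax()] for i in np.unique(b) if r[b==i].max()>.038])
    print(n,"edge fit r=.043",circ(E,.043),circ(E),len(E))
    k=near&(P[...,2]>.07)&(P[...,2]<.088);print(n,"collar side",k.sum(),circ(P[k],.043) if k.sum()>30 else "")
    k=near&(P[...,2]>.135)&(P[...,2]<.178)&(np.hypot(P[...,0]-.555,P[...,1]-.259)<.02);print(n,"rod",k.sum(),circ(P[k],.007) if k.sum()>20 else "")
    k=near&(P[...,2]>.2055)&(P[...,2]<.2095)&(np.hypot(P[...,0]-.555,P[...,1]-.259)<.045);print(n,"disc side",k.sum(),circ(P[k],.032) if k.sum()>20 else "")
    k=near&(abs(P[...,2]-.2108)<.003);q=P[k][:,:2]
    if k.sum()>50:
        print(n,"disc hull",cv2.minEnclosingCircle(q.astype(np.float32)),k.sum())
h=cv2.cvtColor(W["pixels"],cv2.COLOR_RGB2HSV);wh=(h[...,1]<60)&(h[...,2]>190)
for nm,box,z in(("capstripe",(315,190,330,216),.2108),("mark",(315,138,330,153),.092)):
    m=np.zeros_like(wh);m[box[1]:box[3],box[0]:box[2]]=1;v,u=np.nonzero(m&wh);print(nm,len(u),u.min(),u.max(),v.min(),v.max(),u.mean(),v.mean(),atz(W,[[u.mean(),v.mean()]],z))
m=(h[...,0]>3)&(h[...,0]<20)&(h[...,1]>170);m[:205]=0;m[250:]=0;v,u=np.nonzero(m);sl=np.polyfit(v,u,1);print("bar slope",sl[0])
```

```text
wrist collar top 3624 0.09255852222972441
wrist edge fit r=.043 [0.5536 0.2594] [0.5531 0.2594 0.0425] 46
wrist collar side 250 [0.5542 0.2592]
wrist rod 0 
wrist disc side 166 [0.5556 0.2597]
wrist disc hull ((0.5515298843383789, 0.2599310278892517), 0.03153758496046066) 3744
scene collar top 702 0.09177580601923771
scene edge fit r=.043 [0.5539 0.2584] [0.5537 0.2588 0.0419] 72
scene collar side 543 [0.5545 0.2581]
scene rod 166 [0.5567 0.2581]
scene disc side 75 [0.5567 0.2583]
scene disc hull ((0.5561626553535461, 0.2597271203994751), 0.03306238353252411) 283
capstripe 108 319 325 195 211 322.30555555555554 202.75 [[0.52780038 0.26006232 0.2108    ]]
mark 123 315 329 142 152 321.9674796747967 146.35772357723576 [[0.5152494  0.25990938 0.092     ]]
bar slope -0.0011762858541859516
```

The cap is about 2 mm too far in +x relative to the collar. I correct that and go down in stages.

Call:
arm_command --pt "0 -0.05 0.2 0 0 0 1" --pt "0 0 0.5 0 0 0 1" --pt "0 0 0.5 0 0 0 1" --pt "0 0 0.5 0 0 0 1" --pt "0 0 0.4 0 0 0 1"

```text
t: 9.15
tool_pos: [0.552, 0.2588, 0.1294]
ee_rot: [-0.0, 0.711, 0.703, -0.001]
ft_force: [-0.5, 0.1, -0.3]
grip_width: 0.0137
```

Call:
arm_command --pt "0 0 0.2 0 0 0 1" --pt "0 0 0.1 0 0 0 1" --pt "0 0 0.1 0 0 0 1"

```text
t: 9.52
tool_pos: [0.5533, 0.2592, 0.1163]
ee_rot: [0.0, 0.711, 0.703, 0.001]
ft_force: [-0.3, 0.4, -0.5]
grip_width: 0.0135
```

Call:
arm_command --pt "0 0 0.1 0 0 0 1" --pt "0 0 0.1 0 0 0 1"

```text
t: 9.78
tool_pos: [0.553, 0.2591, 0.1079]
ee_rot: [0.0, 0.711, 0.703, 0.0]
ft_force: [-0.4, 0.3, -1.6]
grip_width: 0.0138
```

Call:
arm_command --pt "0 0 0.06 0 0 0 1" --pt "0 0 0.06 0 0 0 1" --pt "0 0 0 0 0 0 1"

```text
t: 10.15
tool_pos: [0.5529, 0.2591, 0.1037]
ee_rot: [0.0, 0.711, 0.703, 0.0]
ft_force: [-2.2, -0.9, 4.3]
grip_width: 0.0137
```

Run:
```python
from h import *
c=shot("scene");w=shot("wrist");s=robot.sense();R=toolR(s).as_matrix()
print(s["tool_pos"],np.degrees(np.arctan2(R[1,0],R[0,0])),s["ft_force"],s["moment"],s["grip_width"])
a=cv2.resize(c["pixels"][140:290,215:355],None,fx=3,fy=3,interpolation=cv2.INTER_CUBIC)
b=cv2.resize(w["pixels"][130:280,260:380],None,fx=3,fy=3,interpolation=cv2.INTER_CUBIC)
cv2.imwrite("pics/seat.png",np.hstack([a,b])[:,:,::-1])
```

```text
[0.55293265 0.25913383 0.10372816] 89.30089411331308 [-2.80198068 -0.50202622  6.44997052] [-0.1277817   0.39393903  0.02013573] 0.013639016770113777
```

View pics/seat.png

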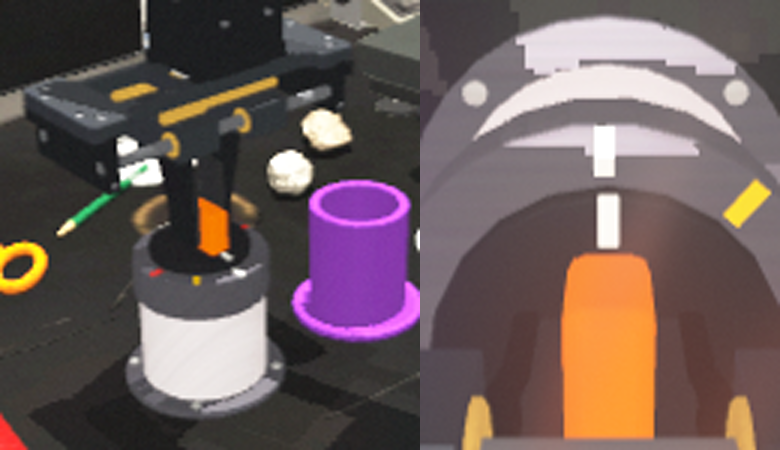

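Left: the disc sits flush on the collar, with the TCP at exactly the expected height. Right: cap stripe (608,220) meets the white mark (604,150), yellow mark at (747,203). Next I twist clockwise gently.

Call:
arm_command --pt "0 0 0 0 0 0.4 1" --pt "0 0 0 0 0 0.5 1" --pt "0 0 0 0 0 0.5 1" --pt "0 0 0 0 0 0.5 1" --pt "0 0 0 0 0 0.5 1"

```text
t: 10.88
tool_pos: [0.5534, 0.2591, 0.1037]
ee_rot: [0.0, 0.843, 0.538, 0.001]
ft_force: [-1.7, -0.6, 4.3]
grip_width: 0.0141
```

Call:
arm_command --pt "0 0 0 0 0 0.5 1" --pt "0 0 0 0 0 0.5 1" --pt "0 0 0 0 0 0.4 1" --pt "0 0 0 0 0 0.2 1" --pt "0 0 0 0 0 0 1"

```text
t: 11.5
tool_pos: [0.5536, 0.2594, 0.1037]
ee_rot: [0.0, 0.909, 0.417, 0.001]
ft_force: [1.3, 0.2, 4.0]
grip_width: 0.0134
```

Run:
```python
from h import *
c=shot("scene");w=shot("wrist");s=robot.sense();R=toolR(s).as_matrix()
np.savez("w4.npz",**{k:np.array(v) for k,v in w.items()})
print(s["t"],s["tool_pos"],np.degrees(np.arctan2(R[1,0],R[0,0])),s["ft_force"],s["moment"],s["grip_width"])
a=cv2.resize(c["pixels"][140:290,215:355],None,fx=3,fy=3,interpolation=cv2.INTER_CUBIC)
b=cv2.resize(w["pixels"][130:280,260:380],None,fx=3,fy=3,interpolation=cv2.INTER_CUBIC)
cv2.imwrite("pics/twist.png",np.hstack([a,b])[:,:,::-1])
```

```text
11.6 [0.55360362 0.25935102 0.1036959 ] 49.34386664019606 [1.38036337 0.88021405 5.66102201] [ 0.14258708 -0.28687086  0.07986898] 0.014211038632864091
```

View pics/twist.png

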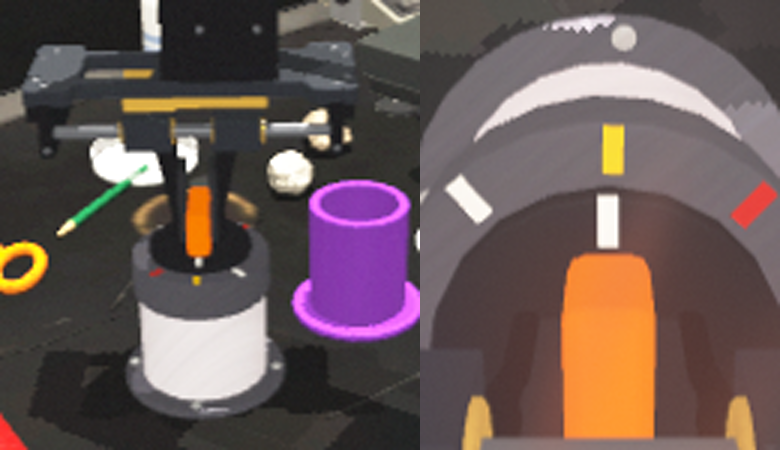

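Stripe (608,220) is almost at the yellow mark (613,150). A quick angular figure decides the last touch.

Run:
```python
from h import *
W=np.load("w4.npz");g=lambda p:(np.array(p,float)-[420,0]+.5)/3-.5+[260,130]
h=cv2.cvtColor(W["pixels"],cv2.COLOR_RGB2HSV);wh=((h[...,1]<60)&(h[...,2]>190));ye=((h[...,0]>22)&(h[...,0]<35)&(h[...,1]>120)&(h[...,2]>180))
def cen(m,x0,y0,x1,y1):
    x0,y0=np.round(g([x0,y0])).astype(int);x1,y1=np.round(g([x1,y1])).astype(int);k=np.zeros_like(m);k[y0:y1,x0:x1]=1;v,u=np.nonzero(m&k);return np.array([[u.mean(),v.mean()]])
y=atz(W,cen(ye,595,115,635,185),.092)[0];s=atz(W,cen(wh,590,188,630,256),.099)[0];w=atz(W,g([[469,199]]),.092)[0];r=atz(W,g([[754,205]]),.092)[0]
C=cv2.minEnclosingCircle  # centre from three marks on one circle
A=np.array([2*(w-y)[:2],2*(r-y)[:2]]);b=[w[:2]@w[:2]-y[:2]@y[:2],r[:2]@r[:2]-y[:2]@y[:2]];c=np.linalg.solve(A,b);print("centre",c,np.linalg.norm(y[:2]-c))
for ctr in(c,np.array([.554,.259]),np.array([.554,.2595])):
    an=[round(float(np.degrees(np.arctan2(*(p[:2]-ctr)[::-1]))),1) for p in(w,y,r,s)];print(ctr,"white,yellow,red,stripe",an,"to go cw:",an[3]-an[1])
```

```text
centre [0.55316201 0.25945897] 0.03747556784100887
[0.55316201 0.25945897] white,yellow,red,stripe [179.8, 138.1, 96.3, 139.7] to go cw: 1.5999999999999943
[0.554 0.259] white,yellow,red,stripe [179.1, 138.4, 97.5, 140.1] to go cw: 1.6999999999999886
[0.554  0.2595] white,yellow,red,stripe [179.8, 139.0, 97.6, 140.9] to go cw: 1.9000000000000057
```

Call:
arm_command --pt "0 0 0 0 0 0.14 1" --pt "0 0 0 0 0 0 1" --pt "0 0 0 0 0 0 1" --pt "0 0 0 0 0 0 1" --pt "0 0 0 0 0 0 1"

```text
t: 12.22
tool_pos: [0.5536, 0.2594, 0.1037]
ee_rot: [0.0, 0.914, 0.406, 0.001]
ft_force: [0.8, 0.4, 6.1]
grip_width: 0.0138
```

Run:
```python
from h import *
w=shot("wrist");t=shot("top");s=robot.sense();R=toolR(s).as_matrix()
print(s["t"],s["tool_pos"],np.degrees(np.arctan2(R[1,0],R[0,0])),s["ft_force"],s["moment"],s["grip_width"])
b=cv2.resize(w["pixels"][130:280,260:380],None,fx=3,fy=3,interpolation=cv2.INTER_CUBIC)
a=cv2.resize(t["pixels"][110:300,230:410],None,fx=2.37,fy=2.37,interpolation=cv2.INTER_CUBIC)[:450]
cv2.imwrite("pics/fin.png",np.hstack([a,b])[:,:,::-1])
```

```text
12.325 [0.55361565 0.2593607  0.10370992] 47.94613864840395 [1.67569192 0.47434014 3.77939497] [ 0.15308066 -0.36485335  0.12735846] 0.013833197967232237
```

View pics/fin.png

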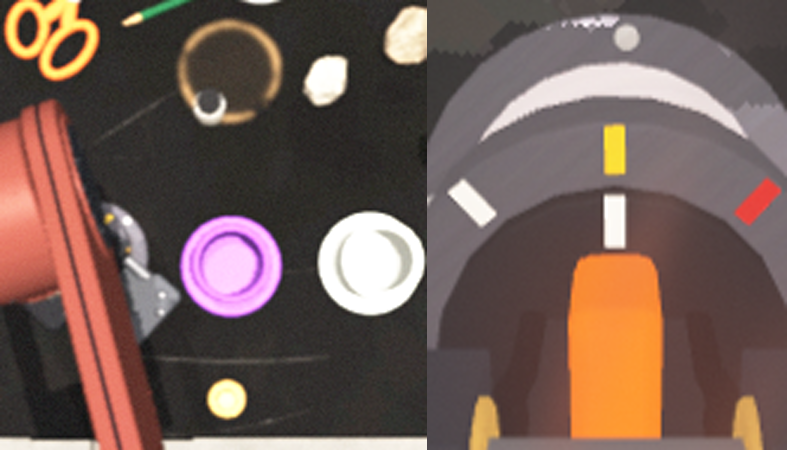

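Stripe (614,220) and yellow mark (614,150) line up, and the moment about z is about 0.12 N m, as expected at yellow. The vial, weight and rock are where they were.

```bash
python3 -c "
from plant import robot
print(robot.hand_in())"
```

```text
the job is handed in; nothing more can be done
None
```

I pulled the larger cap straight up out of the white holder and seated it on the canister with its stripes on the white marks. I then twisted it about 41° clockwise and handed in at about 12.3 s, still gripping and holding it.

- **Seating:** the disc is flush; the TCP height was 0.1037 m, as expected, with about 4–6 N of press.
- **Twist:** in the last wrist picture the cap's stripe is in line with the yellow mark. The measured spring moment was about 0.13 N m, against the 0.12 given for yellow. The twist stayed far short of the red marks, so the cap never reached the lock.
- **Other objects:** the vial, brass weight and rock look unmoved in the last top view.
- **Disagreements:** the cameras differed by 1–3 mm on positions. I took out a 2 mm offset before lowering the cap. The first twist stopped about 1.7° short, and I corrected it. No check failed at the end.

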